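# Dress the soap and balm display boards

### The job

Lay out the gift display, left and right as seen from the robot. On the white board, set the pale pink soap on the left cork pad with the yellow-topped tin on top of it, and the brown-topped tin to their right on the other pad; on the blue board, set the green soap on the right pad and the green-topped tin to the left of it on the other pad. Centre each thing neatly on its place with the soaps squarely along their pads, let go of everything, and leave the rubber stamp, the candle and the match box where they stand.

Things in the scene. Friction and masses are not known exactly. Their poses are not given: they have to be found in the camera images.
- pink_soap: Pale pink (peach in strong light) soap bar in a white paper band, a block 52 wide (its x) x 78 long (its y) x 24 mm high; loose, lies flat. Origin: centre of its underside; z up. Grasp across the 52 mm width from above.
- green_soap: Pale green soap bar in a white paper band, a block 52 wide (its x) x 78 long (its y) x 24 mm high; loose, lies flat. Origin: centre of its underside; z up. Grasp across the 52 mm width from above.
- yellow_tin: Round pale grey metal balm tin with a golden yellow top, 54 mm diameter, 21 mm high; loose, stands upright. Origin: centre of its underside; z up. Grasp across its diameter from above.
- brown_tin: Round pale grey metal balm tin with a reddish brown (salmon in strong light) top, 54 mm diameter, 21 mm high; loose, stands upright. Origin: centre of its underside; z up. Grasp across its diameter from above.
- dark_tin: Round pale grey metal balm tin with a green top, 54 mm diameter, 21 mm high; loose, stands upright. Origin: centre of its underside; z up. Grasp across its diameter from above.
- white_board: White painted display board, 115 (its x) x 215 (its y) mm, fixed to the table, turned up to 0.3 rad. Two brown cork pads, each 64 (x) x 90 (y) mm, lie end to end on it; their tops stand 11 mm above the table. Origin: centre of the board's underside, on the table; x points away from the robot, y to the robot's left: the centre of the left pad is at (0, +52, 11) mm in this frame, of the right pad at (0, -52, 11) mm.
- blue_board: Blue painted display board, 115 (its x) x 215 (its y) mm, fixed to the table, turned up to 0.3 rad. Two brown cork pads, each 64 (x) x 90 (y) mm, lie end to end on it; their tops stand 11 mm above the table. Origin: centre of the board's underside, on the table; x points away from the robot, y to the robot's left: the centre of the left pad is at (0, +52, 11) mm in this frame, of the right pad at (0, -52, 11) mm.
- stamp: Wooden rubber stamp, foot 30x42 mm, 66 mm high, standing between the two boards. Origin: centre of its underside. Bystander, loose: must stay where it is.
- candle: Pink candle in a clear glass jar, 76 mm diameter, 90 mm high, behind the stamp. Origin: centre of its underside. Bystander, loose: must stay where it is.
- matches: Black match box with a cream-coloured top, 120 (x) x 50 (y) x 40 mm high, at the left end of the table. Origin: centre of its underside. Bystander, loose: must stay where it is.

How it is judged:
By the outcome, as a careful person would: the job done as asked, in the order asked, and still so for the second after the job is handed in, with the robot touching nothing.
It also fails if it takes over 112 s, if anything falls off the work surface, if the arm or the gripper's body presses on something with over 40 N, if the wrist force passes 120 N, or if a joint passes its speed limit or range.

### The arm

A 6-joint arm with a two-finger parallel gripper is mounted at the origin on a cart in front of the work surface, level with it; the furniture and walls round the work are solid. World frame = base frame: x ahead of the robot, y to its left, z up, the work surface at z = 0. Lengths are in m, angles in rad, forces in N, time in s.
With the tool pointing down it reaches from about 0.425 to 0.95 m from the base axis. Payload 14.7 kg.
Tool frame: the origin (TCP) lies between the finger pads; the fingertips stand 19 mm ahead of it and the grasp point (between the pads) is the TCP; z points along the fingers, y is the line along which they close (so a half turn about z gives the same grasp; the last joint's range is limited). The gripper opens to 85 mm and grips with 20 to 120 N. Pads are 22 mm wide; open, the fingers measure 114 mm over their backs; the gripper's body (76 mm by 85 mm) begins 54 mm behind the grasp point. The pads swing forward as they close: fully open they stand 13 mm farther back than shut.
Start: joints at [-1.347, 0.48, 1.596, -0, 1.065, -0.047], TCP at [0.174, -0.626, 0.25] pointing down, gripper open.
Joint ranges: [-2.75, 2.75], [-0.82, 2.05], [0.23, 2.67], [-1.56, 4.7], [0.09, 2.69], [-2.92, 2.92]. Speed limits (rad/s): [1.89, 1.89, 2.39, 3.01, 3.01, 3.01].

### API

Orientations are given as a 3x3 rotation matrix whose columns are the frame's x, y, z axes.
In Python, from workcell import robot, camera, get_calibration, search_frame, masks_of, pinpoint gives the robot as it stands.
- The arm moves only by the tool play_rows, never from a script. Its argument "motion" is one flat list of numbers, 7 for each row, row after row: the turn, a rotation vector about the world's x, y, z in rad, then the shift along the world's x, y, z in mm, then the opening, from 0 (shut) to 1 (fully open). In form: [rx, ry, rz, dx, dy, dz, jaw, rx, ry, rz, dx, dy, dz, jaw, ...]. A call has 1 to 20 rows; each row shifts and turns the commanded pose from where the row before left it; what a row does not reach is not made up. A row lasts 1/8 s, in which the tool goes at most 62.5 mm and 10.7 degrees, less where a joint would pass 70% of its speed; a pose out of reach is approached as far as the arm can. A call is refused whole if a number of a shift passes 62.5 or a number of a turn 0.188, either way. A call with a gripper value outside its range is refused whole. The fingers move at their own pace and stop on an object; the grip force is fixed at half the most. Time passes only in rows, so rows that do not move let the fingers close. It gives the time, the measured TCP pose, the force, the opening and the grip force at its end, in the units of the state.
- robot.get_obs(): the state, without advancing time (a new reading comes with each control period).
- camera(name): name is "scene" or "top" or "wrist"; returns the picture (420x560x3 uint8, red, green, blue); there is no depth.
- get_calibration(name): a dict with "camera_matrix" (3x3 intrinsics, pixels), "position" and "attitude" of the camera in the world; the wrist camera has in their place "tool_from_camera" (4x4, takes a point from camera to tool coordinates, whose origin is the TCP and whose axes are the flange's). Camera axes: x right, y up, looking along -z (the intrinsics and any distortion apply to the point x, -y, -z); pixel columns grow to the right and rows downward; lengths in m; the calibration is good to about 2 mm. A picture is of the moment at which its call begins: read the wrist's pose just before it. get_calibration takes no time and is no camera call.
- robot.sign_off(): hands the job in; it is judged then, once.
Trained networks look in the newest picture that a camera, given by its name, has taken for a name from the list of things; names that differ only in an ending like _2 or _b are one class to them, and where a whole thing is asked for, a point or a joint stands for the part that bears it (a point fixed in the world has none). Each returns a list of dicts, best first, with "p" (0 to 1); they miss things now and then, are a little off and sometimes report something else, mostly with a low value. They report only what shows in the picture. A call takes as long as a camera call.
- search_frame(name, camera): "position" ([column, row] in pixels, amid what is visible of it).
- masks_of(name, camera): "region" (420x560 bool, what is visible of it) and "position" ([column, row] in pixels, amid what is visible of it).
- pinpoint(name, camera): "position" ([column, row] in pixels: a listed point, or the origin of a listed thing).
The state is a dict: "clock": time; "q": joint angles; "qd": joint speeds; "joint_torque": joint torques, N m; "eef_pos": TCP position; "eef_rot": TCP orientation; "ft_force": force on the tool from outside, world axes, zero at the start; "moment": the same for the moment, N m; "grip_width": finger opening in m; "grasp_force": force on a finger pad.
Only numpy, scipy, OpenCV 4.12 (cv2) and the standard library are available. Lean on these libraries where they do the work, as an engineer would, in place of code of your own. Each camera call takes 0.05 s, during which the arm holds its last target. There are 200 camera calls.

## Working session

There is one attempt and no reset: what is moved stays moved. The work goes in short steps, Python scripts to look and compute and a tool call to move; the robot and the scene stay as the last step left them, time stands still between calls to the robot, and variables do not carry over. Pictures are saved under pics/ and viewed, at most 14 in all, crops included, and the job is handed in when it is done.

Besides the shell and the picture viewer there is one more tool, called after "Call:" as name(argument=value, ...) on one line, values as JSON. play_rows: Moves the arm, as the interface text tells. Its arguments: {"type":"object","properties":{"motion":{"type":"array","items":{"type":"number"}}},"required":["motion"]}

```bash
mkdir -p pics
cat > h.py <<'E'
import numpy as np, cv2
from workcell import robot, camera, get_calibration, search_frame, masks_of, pinpoint
def cal(n):
    c=get_calibration(n); return c
def snap(n,f=None):
    im=camera(n)
    if f: cv2.imwrite('pics/'+f,im[:,:,::-1])
    return im
E
python3 - <<'E'
from h import *
for n in ['scene','top','wrist']: print(n,get_calibration(n))
print(robot.get_obs())
a=snap('scene','s0.png'); b=snap('top','t0.png')
for k in ['pink_soap','green_soap','yellow_tin','brown_tin','dark_tin','white_board','blue_board','stamp','candle','matches']:
    print(k,[(np.round(d['position']),round(d['p'],2)) for d in search_frame(k,'top')][:3])
E
```

```text
scene {'camera_matrix': array([[507.85063692,   0.        , 285.13621587],
       [  0.        , 507.85063692, 216.51141502],
       [  0.        ,   0.        ,   1.        ]]), 'position': array([-0.47580924,  0.74261656,  0.73577933]), 'attitude': array([[-0.57385741,  0.3854814 , -0.72255917],
       [-0.81872481, -0.29096612,  0.49500344],
       [-0.01942562,  0.87563851,  0.48257625]])}
top {'camera_matrix': array([[490.08331608,   0.        , 271.11126308],
       [  0.        , 490.08331608, 213.03675485],
       [  0.        ,   0.        ,   1.        ]]), 'position': array([0.35574193, 0.05289316, 1.26160678]), 'attitude': array([[ 0.01275918,  0.98636983, -0.16404804],
       [-0.9997589 ,  0.01551635,  0.01553668],
       [ 0.01787034,  0.16381025,  0.98632999]])}
wrist {'camera_matrix': array([[302.00170554,   0.        , 270.23770254],
       [  0.        , 302.00170554, 216.61090365],
       [  0.        ,   0.        ,   1.        ]]), 'tool_from_camera': array([[ 9.31741078e-04,  9.59872703e-01,  2.80434532e-01,
         7.22798339e-02],
       [ 9.99999560e-01, -8
[... 805 characters left out ...]
388164e-05, -1.18345128e-03, -9.99999297e-01]]), 'ft_force': array([0.41432678, 0.31958014, 0.4297557 ]), 'moment': array([-0.01683202, -0.02888847,  0.00624017]), 'grasp_force': 0.0, 'grip_width': 0.08534197254810671}
pink_soap [(array([153., 277.]), 0.85), (array([281., 157.]), 0.26)]
green_soap [(array([284., 266.]), 0.87)]
yellow_tin [(array([408., 273.]), 0.89)]
brown_tin [(array([348., 270.]), 0.78), (array([151., 278.]), 0.73)]
dark_tin [(array([218., 271.]), 0.68)]
white_board [(array([355., 194.]), 0.63)]
blue_board [(array([203., 194.]), 0.79)]
stamp [(array([286., 207.]), 0.52)]
candle [(array([283., 155.]), 0.94), (array([287., 205.]), 0.29)]
matches [(array([116., 205.]), 0.84)]
```

View pics/t0.png

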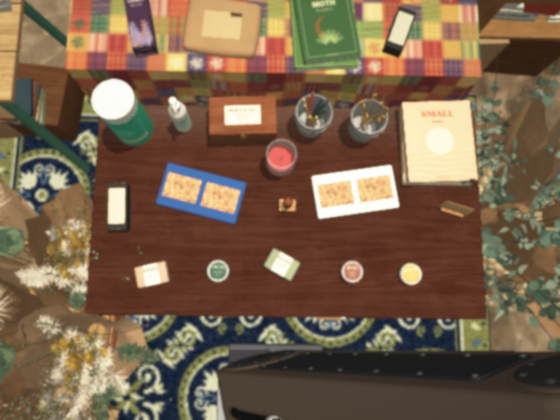

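View pics/s0.png

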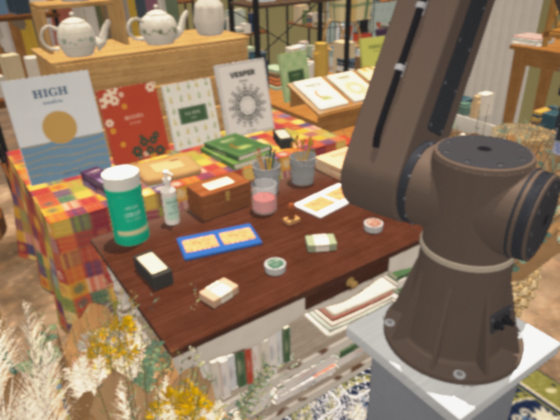

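The top view shows the row of loose things: pink soap (152,275), green tin (218,271), green soap (283,264), brown tin (352,271) and yellow tin (411,274). The blue board is at (201,193), the white board at (355,191), with the stamp (287,205) and candle (282,157) between them. The networks' second-best hits, such as brown_tin on the pink soap, are wrong. The scene view agrees.

```bash
cat >> h.py <<'E'
H=dict(pink_soap=.024,green_soap=.024,yellow_tin=.021,brown_tin=.021,dark_tin=.021,white_board=.011,blue_board=.011,stamp=.066,candle=.09,matches=.04)
def campose(n,o=None):
    c=get_calibration(n)
    if n=='wrist':
        T=c['tool_from_camera']; R=o['eef_rot']; return c['camera_matrix'],R@T[:3,:3],o['eef_pos']+R@T[:3,3]
    return c['camera_matrix'],c['attitude'],c['position']
def toplane(px,z,cp):
    K,R,p=cp; px=np.atleast_2d(px).astype(float)
    d=np.c_[(px[:,0]-K[0,2])/K[0,0],-(px[:,1]-K[1,2])/K[1,1],-np.ones(len(px))]@R.T
    return (p+d*((z-p[2])/d[:,2])[:,None])[:,:2]
def topx(P,cp):
    K,R,p=cp; c=(np.atleast_2d(P)-p)@R
    return np.c_[K[0,0]*c[:,0]/-c[:,2]+K[0,2],-K[1,1]*c[:,1]/-c[:,2]+K[1,2]]
def rect(w):
    (cx,cy),(a,b),an=cv2.minAreaRect((w*1000).astype(np.float32))
    # long-axis yaw measured from +y, in (-pi/2,pi/2]
    an=np.radians(an)+(0 if a>=b else np.pi/2); y=an-np.pi/2; y=(y+np.pi/2)%np.pi-np.pi/2
    return round(cx,1),round(cy,1),round(max(a,b),1),round(min(a,b),1),round(y,3)
def measure(name,cam,cp,z=None,pmin=.3,near=None):
    z=H[name] if z is None else z
    out=[]
    for d in masks_of(name,cam):
        if d['p']<pmin: continue
        m=d['region'].astype(np.uint8)
        cs,_=cv2.findContours(m,cv2.RETR_EXTERNAL,cv2.CHAIN_APPROX_NONE)
        c=max(cs,key=cv2.contourArea)[:,0]
        out.append((round(d['p'],2),np.round(d['position']).tolist(),rect(toplane(c,z,cp))))
    return out
E
python3 - <<'E'
from h import *
camera('top'); cp=campose('top')
for k in H: print(k,measure(k,'top',cp))
E
```

```text
pink_soap [(0.84, [152.0, 276.0], (400.5, 328.3, 80.7, 53.0, np.float64(0.222)))]
green_soap [(0.8, [283.0, 265.0], (430.1, 3.1, 79.0, 53.7, np.float64(-0.496))), (0.65, [202.0, 192.0], (610.3, 213.6, 211.5, 113.2, np.float64(-0.243)))]
yellow_tin [(0.84, [409.0, 276.0], (411.5, -319.8, 56.4, 50.2, np.float64(0.013)))]
brown_tin [(0.89, [349.0, 271.0], (415.8, -171.6, 53.5, 52.7, np.float64(0.013)))]
dark_tin [(0.7, [221.0, 272.0], (413.7, 165.0, 52.5, 50.2, np.float64(-1.544)))]
white_board [(0.97, [356.0, 193.0], (623.6, -185.1, 216.5, 117.4, np.float64(0.153)))]
blue_board [(0.57, [201.0, 194.0], (613.5, 215.1, 213.7, 115.7, np.float64(-0.239)))]
stamp [(0.73, [408.0, 272.0], (409.5, -307.5, 52.2, 48.4, np.float64(0.013))), (0.59, [288.0, 206.0], (576.8, -7.6, 34.9, 27.8, np.float64(0.016)))]
candle [(0.89, [280.0, 157.0], (689.2, 10.1, 93.1, 70.5, np.float64(1.516)))]
matches [(0.65, [117.0, 207.0], (569.9, 418.3, 122.5, 57.7, np.float64(-1.511)))]
```

Call:
play_rows(motion=[0, 0, 0.1, 36, 44, 0, 1, 0, 0, 0.1, 36, 44, 0, 1, 0, 0, 0.1, 36, 44, 0, 1, 0, 0, 0.1, 36, 44, 0, 1, 0, 0, 0.1, 36, 44, 0, 1, 0, 0, 0.1, 36, 44, 0, 1, 0, 0, 0.1, 36, 44, 0, 1, 0, 0, 0.1, 36, 44, 0, 1, 0, 0, 0.1, 36, 44, 0, 1, 0, 0, 0, 0, 0, 0, 1, 0, 0, 0, 0, 0, 0, 1])

```text
clock: 2.52
eef_pos: [0.4978, -0.2302, 0.2503]
eef_rot: [[0.389, 0.921, -0.0], [0.921, -0.389, -0.0], [-0.0, -0.0, -1.0]]
ft_force: [-1.4, 0.3, 1.1]
grip_width: 0.0859
grasp_force: 0.0
```

```bash
cat >> h.py <<'E'
def wl(names,f=None,**k):
    o=robot.get_obs(); snap('wrist',f); cp=campose('wrist',o)
    R=o['eef_rot']; print(round(o['clock'],2),np.round(o['eef_pos']*1000,1),'psi_x',round(float(np.arctan2(R[1,0],R[0,0])),3),'grip',round(o['grip_width']*1000,1),np.round(o['ft_force'],1))
    for n in names: print(n,measure(n,'wrist',cp,**k))
    return o,cp
E
python3 - <<'E'
from h import *
wl(['yellow_tin','brown_tin','white_board','stamp','candle','green_soap'],'w1.png')
E
```

```text
2.52 [ 497.8 -230.2  250.3] psi_x 1.171 grip 85.9 [-1.4  0.3  1.1]
yellow_tin [(0.78, [239.0, 278.0], (415.0, -318.1, 59.0, 52.2, np.float64(-0.41)))]
brown_tin [(0.57, [192.0, 171.0], (418.0, -172.4, 55.6, 53.9, np.float64(1.172)))]
white_board [(0.78, [357.0, 104.0], (625.7, -184.9, 215.7, 115.8, np.float64(0.161)))]
stamp []
candle []
green_soap [(0.77, [126.0, 29.0], (428.1, -12.1, 59.6, 48.2, np.float64(1.113)))]
```

View pics/w1.png

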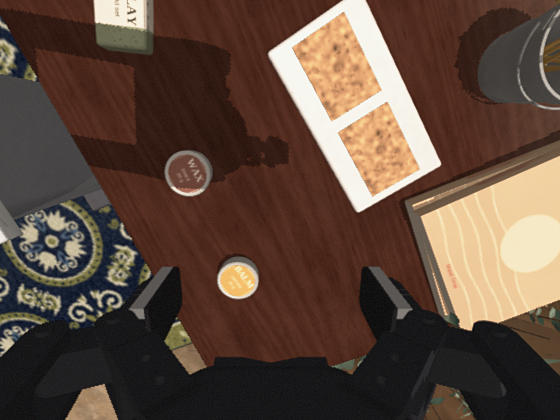

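Call:
play_rows(motion=[0, 0, 0.07, 0, 55, 0, 1, 0, 0, 0.07, 0, 55, 0, 1, 0, 0, 0.07, 0, 55, 0, 1, 0, 0, 0.07, 0, 55, 0, 1, 0, 0, 0.07, 0, 55, 0, 1, 0, 0, 0.07, 0, 55, 0, 1, 0, 0, 0.07, 0, 55, 0, 1, 0, 0, 0, 0, 0, 0, 1, 0, 0, 0, 0, 0, 0, 1])

```text
clock: 4.0
eef_pos: [0.4978, 0.1544, 0.2502]
eef_rot: [[-0.09, 0.996, -0.0], [0.996, 0.09, -0.0], [-0.0, -0.0, -1.0]]
ft_force: [0.0, -0.3, -0.0]
grip_width: 0.0853
grasp_force: 0.0
```

Run:
```python
from h import *
wl(['pink_soap','green_soap','dark_tin','blue_board','stamp','matches'],'w2.png')
```

```text
4.0 [497.8 154.4 250.2] psi_x 1.661 grip 85.3 [ 0.  -0.3 -0. ]
pink_soap [(0.85, [196.0, 26.0], (407.6, 318.8, 56.8, 54.0, np.float64(0.239)))]
green_soap [(0.84, [211.0, 298.0], (434.8, 12.2, 86.5, 53.2, np.float64(-0.496)))]
dark_tin [(0.96, [202.0, 175.0], (415.5, 168.1, 54.6, 51.6, np.float64(-1.48)))]
blue_board [(0.8, [373.0, 136.0], (614.9, 218.3, 213.2, 116.0, np.float64(-0.236)))]
stamp [(0.68, [325.0, 313.0], (575.1, 18.9, 66.3, 32.5, np.float64(0.211)))]
matches []
```

View pics/w2.png

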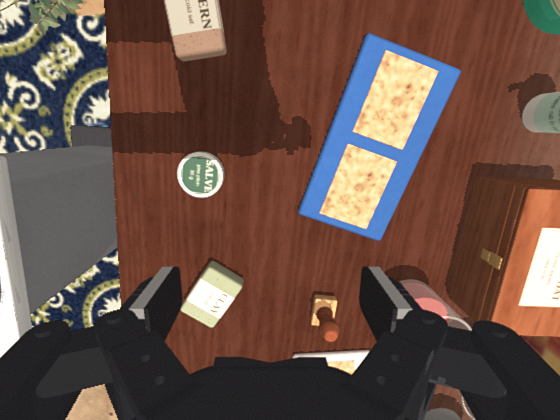

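The first wrist view shows the white board at (355,104), the brown tin at (188,173) and the yellow tin at (238,278). The second shows the blue board at (380,137), the dark tin at (200,175) and the green soap at (212,294). The pink soap is cut off by the top edge, and the stamp is at (323,312). Next I'll refine the pads by colour.

Run:
```python
from h import *
def R(p): c,s=np.cos(p),np.sin(p); return np.array([[c,s,0],[s,-c,0],[0,0,-1.]])
for f,pos,psi,box in [('w1',(497.8,-230.2,250.3),1.171,(265,0,445,215)),('w2',(497.8,154.4,250.2),1.661,(295,30,465,245))]:
    cp=campose('wrist',dict(eef_rot=R(psi),eef_pos=np.array(pos)/1000))
    im=cv2.imread(f'pics/{f}.png'); h=cv2.cvtColor(im,cv2.COLOR_BGR2HSV)
    m=((h[:,:,0]>5)&(h[:,:,0]<32)&(h[:,:,1]>35)&(h[:,:,2]>120)).astype(np.uint8)
    b=np.zeros_like(m); b[box[1]:box[3],box[0]:box[2]]=1; m*=b
    m=cv2.morphologyEx(cv2.morphologyEx(m,cv2.MORPH_CLOSE,np.ones((5,5))),cv2.MORPH_OPEN,np.ones((7,7)))
    cs,_=cv2.findContours(m,cv2.RETR_EXTERNAL,cv2.CHAIN_APPROX_NONE)
    for c in cs:
        if cv2.contourArea(c)>800: print(f,c[:,0].mean(0),rect(toplane(c[:,0],.011,cp)))
```

```text
w1 [379.05357143 149.07142857] (635.5, -236.4, 90.5, 64.4, np.float64(0.158))
w1 [337.124  66.488] (619.0, -133.8, 90.4, 64.1, np.float64(0.158))
w2 [357.13452915 185.92825112] (603.4, 167.9, 89.4, 63.9, np.float64(-0.241))
w2 [394.26666667  99.8       ] (628.4, 268.6, 89.8, 63.9, np.float64(-0.242))
```

Call:
play_rows(motion=[0, 0, 0.035, -23.5, 42.5, -10, 1, 0, 0, 0.035, -23.5, 42.5, -10, 1, 0, 0, 0.035, -23.5, 42.5, -10, 1, 0, 0, 0.035, -23.5, 42.5, -10, 1, 0, 0, 0, 0, 0, 0, 1, 0, 0, 0, 0, 0, 0, 1])

```text
clock: 5.1
eef_pos: [0.4041, 0.3244, 0.2103]
eef_rot: [[-0.228, 0.974, 0.0], [0.974, 0.228, -0.0], [-0.0, 0.0, -1.0]]
ft_force: [1.2, 0.4, 0.8]
grip_width: 0.0854
grasp_force: 0.0
```

Run:
```python
from h import *
wl(['pink_soap','dark_tin','matches'],'w3.png')
```

```text
5.1 [404.1 324.4 210.3] psi_x 1.801 grip 85.4 [1.2 0.4 0.8]
pink_soap [(0.64, [271.0, 188.0], (402.7, 334.9, 78.6, 53.6, np.float64(0.243)))]
dark_tin [(0.69, [248.0, 324.0], (413.7, 172.9, 62.7, 52.1, np.float64(0.232)))]
matches [(0.67, [461.0, 142.0], (565.5, 425.5, 134.2, 49.8, np.float64(-1.521)))]
```

View pics/w3.png

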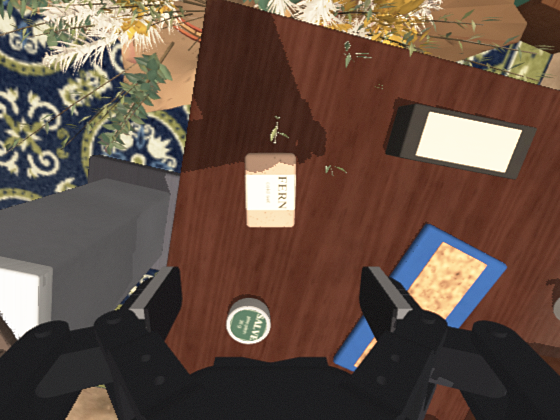

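The pink soap is centred at (271,190) in view, clear of the fingers, with the tin at (248,324) well away. I'll descend and grasp.

Call:
play_rows(motion=[0, 0, 0.013, -1.4, 10.5, -40, 1, 0, 0, 0, 0, 0, -50, 1, 0, 0, 0, 0, 0, -50, 1, 0, 0, 0, 0, 0, -32, 1, 0, 0, 0, 0, 0, -16, 1, 0, 0, 0, 0, 0, 0, 1, 0, 0, 0, 0, 0, 0, 0, 0, 0, 0, 0, 0, 0, 0, 0, 0, 0, 0, 0, 0, 0, 0, 0, 0, 0, 0, 0, 0])

```text
clock: 6.55
eef_pos: [0.4032, 0.3357, 0.0237]
eef_rot: [[-0.241, 0.971, 0.002], [0.971, 0.241, 0.001], [0.001, 0.002, -1.0]]
ft_force: [-1.5, -1.9, 11.8]
grip_width: 0.0513
grasp_force: 61.1
```

Call:
play_rows(motion=[0, 0, 0, 0, 0, 30, 0, 0, 0, 0, 0, 0, 50, 0, 0, 0, 0, 0, 0, 50, 0, 0, 0, -0.0085, 21.6, -47, 0, 0, 0, 0, -0.0085, 21.6, -47, 0, 0, 0, 0, -0.0085, 21.6, -47, 0, 0, 0, 0, -0.0085, 21.6, -47, 0, 0, 0, 0, -0.0085, 21.6, -47, 0, 0, 0, 0, -0.0085, 21.6, -47, 0, 0, 0, 0, -0.0085, 21.6, -47, 0, 0, 0, 0, -0.0085, 21.6, -47, 0, 0, 0, 0, -0.0085, 21.6, -47, 0, 0, 0, 0, -0.0085, 21.6, -47, 0, 0, 0, 0, 0, 0, -40, 0, 0, 0, 0, 0, 0, 0, 0, 0, 0, 0, 0, 0, 0, 0])

```text
invalid input at $.motion: expected a multiple of 7 numbers
```

Run:
```python
from h import *
wl(['pink_soap'],'w4.png',z=.09)
```

```text
6.55 [403.2 335.7  23.7] psi_x 1.814 grip 51.3 [-1.5 -1.9 11.8]
pink_soap [(0.89, [269.0, 280.0], (394.8, 374.2, 37.7, 24.6, np.float64(0.244)))]
```

View pics/w4.png

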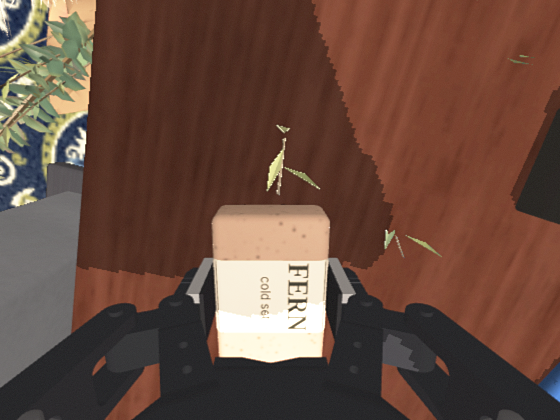

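The call was refused because of a wrong number count. The picture shows the soap firmly held, spanning rows 205–360. I'll check how well it is centred along its length.

Run:
```python
from h import *
o=robot.get_obs(); cp=campose('wrist',o)
w=toplane([[271,206],[271,231],[271,360]],.024,cp)-o['eef_pos'][:2]; print(w@o['eef_rot'][:2,0]*1000, toplane([[271,206]],.0,cp), (toplane([[271,206]],.0,cp)-o['eef_pos'][:2])@o['eef_rot'][:2,0]*1000)
```

```text
[ 41.14925828  29.95722645 -37.71841872] [[0.3962543  0.37008457]] [35.08187078]
```

Call:
play_rows(motion=[0, 0, 0, 0, 0, 30, 0, 0, 0, 0, 0, 0, 50, 0, 0, 0, 0, 0, 0, 50, 0, 0, 0, -0.0085, 21.6, -47, 0, 0, 0, 0, -0.0085, 21.6, -47, 0, 0, 0, 0, -0.0085, 21.6, -47, 0, 0, 0, 0, -0.0085, 21.6, -47, 0, 0, 0, 0, -0.0085, 21.6, -47, 0, 0, 0, 0, -0.0085, 21.6, -47, 0, 0, 0, 0, -0.0085, 21.6, -47, 0, 0, 0, 0, -0.0085, 21.6, -47, 0, 0, 0, 0, -0.0085, 21.6, -47, 0, 0, 0, 0, -0.0085, 21.6, -47, 0, 0, 0, 0, 0, 0, 0, -50, 0, 0, 0, 0, 0, 0, -25, 0, 0, 0, 0, 0, 0, 0, 0, 0, 0, 0, 0, 0, 0, 0])

```text
clock: 8.78
eef_pos: [0.6192, -0.1348, 0.0788]
eef_rot: [[-0.158, 0.987, 0.002], [0.987, 0.158, -0.0], [-0.001, 0.001, -1.0]]
ft_force: [0.4, -0.6, -0.7]
grip_width: 0.0511
grasp_force: 64.3
```

Run:
```python
from h import *
wl([],'w5.png')
```

```text
8.78 [ 619.2 -134.8   78.8] psi_x 1.729 grip 51.1 [ 0.4 -0.6 -0.7]
```

View pics/w5.png

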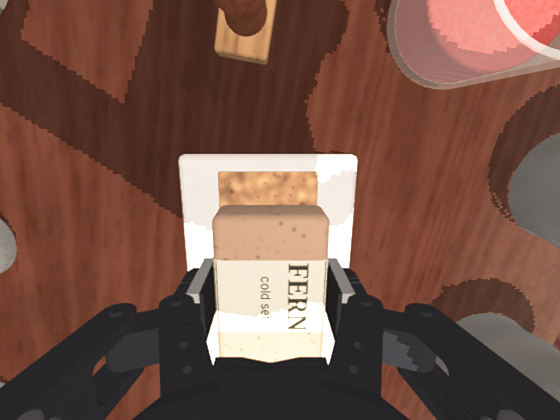

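The soap (cols 213–328) hangs over the pad (cols 219–317, far edge row 171), and the stamp and candle are clear. I'll work out the remaining offset.

Run:
```python
from h import *
o=robot.get_obs(); cp=campose('wrist',o); R=o['eef_rot']
w=toplane([[219,190],[317,190],[268,171],[181,190],[356,190],[268,154]],.011,cp)-o['eef_pos'][:2]
print(np.round(w@R[:2,:2]*1000,1))
w=toplane([[213.5,215],[328,215],[270,206]],o['eef_pos'][2],cp)-o['eef_pos'][:2]
print(np.round(w@R[:2,:2]*1000,1))
```

```text
[[ 34.5 -32.1]
 [ 34.5  31.3]
 [ 46.8  -0.4]
 [ 34.5 -56.6]
 [ 34.6  56.6]
 [ 57.4  -0.3]]
[[ 37.2 -23.3]
 [ 37.2  25.7]
 [ 41.2   0.9]]
```

Call:
play_rows(motion=[0, 0, 0, -1.2, -0.2, -30, 0, 0, 0, 0, 0, 0, -8, 0, 0, 0, 0, 0, 0, -4, 0, 0, 0, 0, 0, 0, 0, 0, 0, 0, 0, 0, 0, 0, 0])

```text
clock: 9.45
eef_pos: [0.6177, -0.1351, 0.0361]
eef_rot: [[-0.157, 0.988, 0.001], [0.988, 0.157, -0.0], [-0.0, 0.001, -1.0]]
ft_force: [0.5, -0.8, -1.1]
grip_width: 0.0513
grasp_force: 64.3
```

Call:
play_rows(motion=[0, 0, 0, 0, 0, -1.3, 0, 0, 0, 0, 0, 0, 0, 0, 0, 0, 0, 0, 0, 0, 0.8, 0, 0, 0, 0, 0, 0, 0.8, 0, 0, 0, 0, 0, 2, 0.8, 0, 0, 0, 0, 0, 10, 1, 0, 0, 0, 0, 0, 40, 1, 0, 0, 0, 0, 0, 60, 1, 0, 0, 0, 0, 0, 60, 1, 0, 0, 0, 0, 0, 0, 1])

```text
clock: 10.7
eef_pos: [0.6199, -0.1357, 0.2119]
eef_rot: [[-0.157, 0.988, 0.009], [0.988, 0.157, -0.002], [-0.004, 0.008, -1.0]]
ft_force: [0.8, 1.6, -1.0]
grip_width: 0.0853
grasp_force: 0.0
```

Run:
```python
from h import *
o,cp=wl(['yellow_tin','brown_tin'],'w6.png')
print(measure('pink_soap','wrist',cp,z=.035))
```

```text
10.7 [ 619.9 -135.7  211.9] psi_x 1.729 grip 85.3 [ 0.8  1.6 -1. ]
yellow_tin [(0.63, [81.0, 309.0], (418.0, -306.4, 56.0, 45.7, np.float64(-0.563))), (0.61, [254.0, 61.0], (585.9, -7.3, 42.2, 31.2, np.float64(-0.009)))]
brown_tin [(0.56, [80.0, 201.0], (421.6, -169.1, 63.4, 53.6, np.float64(-0.982)))]
[(0.89, [266.0, 199.0], (618.6, -135.3, 77.8, 51.6, np.float64(0.156))), (0.56, [78.0, 309.0], (426.4, -296.9, 53.9, 42.6, np.float64(-0.599)))]
```

View pics/w6.png

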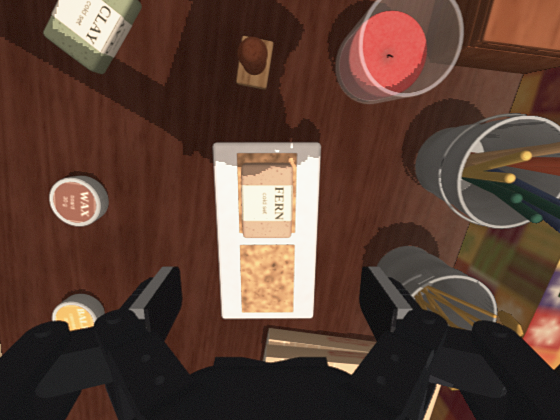

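The pink soap (266,200) sits squarely on the left pad, with the right pad empty at (267,280). I'll compare them in numbers.

Run:
```python
from h import *
o=robot.get_obs(); cp=campose('wrist',o)
im=cv2.imread('pics/w6.png'); h=cv2.cvtColor(im,cv2.COLOR_BGR2HSV)
m=((h[:,:,0]>5)&(h[:,:,0]<32)&(h[:,:,1]>35)&(h[:,:,2]>90)).astype(np.uint8)
m[:243]=0;m[316:]=0;m[:,:232]=0;m[:,302:]=0
m=cv2.morphologyEx(cv2.morphologyEx(m,cv2.MORPH_CLOSE,np.ones((5,5))),cv2.MORPH_OPEN,np.ones((7,7)))
cs,_=cv2.findContours(m,cv2.RETR_EXTERNAL,cv2.CHAIN_APPROX_NONE)
for c in cs:
    if cv2.contourArea(c)>800:
        r=rect(toplane(c[:,0],.011,cp)); print(r,'leftpad',r[0]-104*np.sin(r[4]),r[1]+104*np.cos(r[4]))
```

```text
(628.6, -230.3, 88.0, 62.9, np.float64(0.16)) leftpad 612.0309065121185 -127.62836252893482
```

```bash
cat >> h.py <<'E'
def pads(im,cp,box,v=90):
    h=cv2.cvtColor(im,cv2.COLOR_RGB2HSV)
    m=((h[:,:,0]>5)&(h[:,:,0]<32)&(h[:,:,1]>35)&(h[:,:,2]>v)).astype(np.uint8)
    b=np.zeros_like(m); b[box[1]:box[3],box[0]:box[2]]=1; m*=b
    m=cv2.morphologyEx(cv2.morphologyEx(m,cv2.MORPH_CLOSE,np.ones((5,5))),cv2.MORPH_OPEN,np.ones((7,7)))
    cs,_=cv2.findContours(m,cv2.RETR_EXTERNAL,cv2.CHAIN_APPROX_NONE)
    return [rect(toplane(c[:,0],.011,cp)) for c in cs if cv2.contourArea(c)>800]
E
python3 - <<'E'
from h import *
im=camera('wrist')
o,cp=wl([])
im=camera('wrist')
print(pads(im,cp,(232,243,302,316)))
masks_of
print(measure('pink_soap','wrist',cp,z=.035))
E
```

```text
10.95 [ 616.5 -134.8  204.8] psi_x 1.729 grip 85.7 [-0.2 -0.3  0. ]
[(634.5, -234.2, 86.0, 64.6, np.float64(0.16))]
[(0.82, [272.0, 202.0], (619.1, -136.0, 79.7, 52.8, np.float64(0.164)))]
```

```bash
cat >> h.py <<'E'
def overlay(im,cp,items,crop,f,s=4):
    im=cv2.resize(im[crop[1]:crop[3],crop[0]:crop[2],::-1],None,fx=s,fy=s,interpolation=cv2.INTER_CUBIC)
    for (cx,cy,yaw,w,l,z,col) in items:
        a=np.array([[1,1],[1,-1],[-1,-1],[-1,1]])*[w/2,l/2]
        R=np.array([[np.cos(yaw),-np.sin(yaw)],[np.sin(yaw),np.cos(yaw)]])
        P=np.c_[a@R.T+[cx,cy],np.full(4,z)]/1000
        p=((topx(P,cp)+.5-np.array(crop[:2]))*s).astype(int)
        cv2.polylines(im,[p],True,col,1)
    cv2.imwrite('pics/'+f,im)
E
python3 - <<'E'
from h import *
o,cp=wl([]); im=camera('wrist')
overlay(im,cp,[(618.5,-133.5,.158,64,90,11,(255,0,0)),(635,-236.2,.158,64,90,11,(255,0,0)),(618.5,-133.5,.158,52,78,35,(0,255,0)),(626.8,-184.8,.158,115,215,9,(0,0,255))],(200,130,340,330),'c1.png',3)
E
```

```text
11.1 [ 616.8 -134.9  204.9] psi_x 1.729 grip 85.2 [-0.1 -0.3 -0. ]
```

View pics/c1.png

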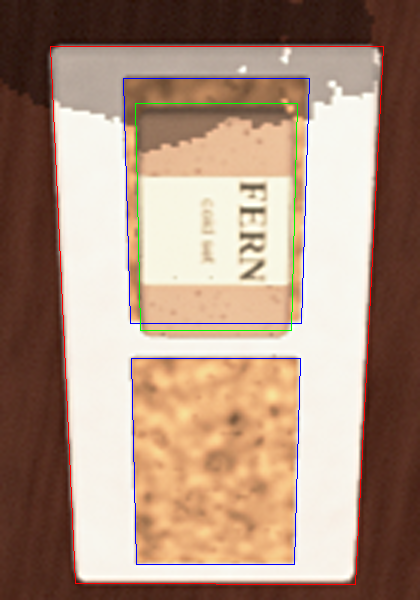

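The overlay matches the board edges to within about 1 mm. The soap is squared up and about 2 mm towards the right end, which is fine. Yellow tin next.

Call:
play_rows(motion=[0, 0, 0, -40.4, -36.8, 0, 1, 0, 0, 0, -40.4, -36.8, 0, 1, 0, 0, 0, -40.4, -36.8, 0, 1, 0, 0, 0, -40.4, -36.8, 0, 1, 0, 0, 0, -40.4, -36.8, 0, 1, 0, 0, 0, 0, 0, 0, 1, 0, 0, 0, 0, 0, 0, 1, 0, 0, 0, 0, 0, 0, 1])

```text
clock: 12.2
eef_pos: [0.416, -0.3184, 0.2059]
eef_rot: [[-0.158, 0.987, -0.0], [0.987, 0.158, 0.0], [0.0, 0.0, -1.0]]
ft_force: [-0.4, 0.4, 0.3]
grip_width: 0.0854
grasp_force: 0.0
```

```bash
cat >> h.py <<'E'
def tin(name,f,z=.021,h=.021,pad=(70,70)):
    """centre of an upright tin: fit of the projected outline of a cylinder to the mask"""
    from scipy.optimize import minimize
    o,cp=wl([]); im=camera('wrist'); d=masks_of(name,'wrist')[0]; m=d['region']
    m=cv2.resize(m.astype(np.float32),None,fx=1,fy=1)
    c0=toplane([d['position']],z,cp)[0]; t=np.linspace(0,2*np.pi,40)
    def hull(c):
        P=np.vstack([np.c_[c[0]+.027*np.cos(t),c[1]+.027*np.sin(t),np.full(40,q)] for q in (z,z-h)])
        return cv2.convexHull(topx(P,cp).astype(np.float32))
    def cost(c):
        b=np.zeros(m.shape,np.uint8); cv2.fillConvexPoly(b,np.int32(hull(c)*64),1,shift=6); return float(np.abs(b-m).sum())
    g=np.arange(-.012,.0121,.001); C=np.array([[cost(c0+[a,b]) for b in g] for a in g]); w=C<=C.min()+6
    i,j=np.where(w); c=c0+[g[i].mean(),g[j].mean()]
    print(name,d['p'],np.round(c*1000,1),'resid',C.min(),'of',m.sum())
    u=topx([[c[0],c[1],z]],cp)[0].astype(int); s=5; x0,y0=max(u[0]-45,0),max(u[1]-45,0)
    v=cv2.resize(im[y0:y0+90,x0:x0+90,::-1],None,fx=s,fy=s)
    P=np.c_[c[0]+.027*np.cos(t),c[1]+.027*np.sin(t),np.full(40,z)]
    cv2.polylines(v,[((topx(P,cp)+.5-[x0,y0])*s).astype(int)],True,(0,255,0),1); cv2.imwrite('pics/'+f,v)
E
python3 -c "
from h import *
tin('yellow_tin','c2.png')"
```

```text
12.2 [ 416.  -318.4  205.9] psi_x 1.73 grip 85.4 [-0.4  0.4  0.3]
yellow_tin 0.95 [ 413.1 -321.7] resid 110.0 of 2091.0
```

View pics/c2.png

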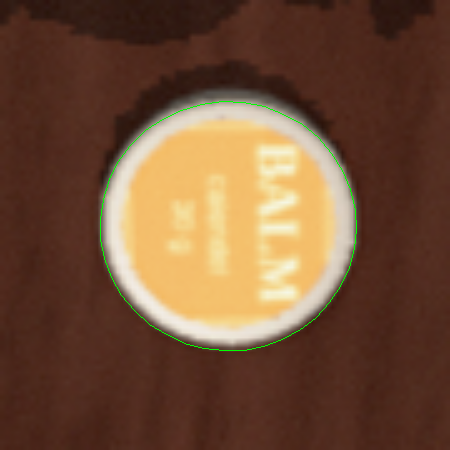

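The fit sits on the tin to within half a millimetre. Grasping.

Call:
play_rows(motion=[0, 0, 0, -2.9, -2.9, -50, 1, 0, 0, 0, 0, 0, -50, 1, 0, 0, 0, 0, 0, -50, 1, 0, 0, 0, 0, 0, -20, 1, 0, 0, 0, 0, 0, -10, 1, 0, 0, 0, 0, 0, 0, 1, 0, 0, 0, 0, 0, 0, 0, 0, 0, 0, 0, 0, 0, 0, 0, 0, 0, 0, 0, 0, 0, 0, 0, 0, 0, 0, 0, 0, 0, 0, 0, 0, 0, 0, 0])

```text
clock: 13.72
eef_pos: [0.4129, -0.3223, 0.0273]
eef_rot: [[-0.157, 0.988, 0.001], [0.988, 0.157, -0.001], [-0.001, 0.001, -1.0]]
ft_force: [-1.0, 2.0, 13.1]
grip_width: 0.0512
grasp_force: 59.8
```

Call:
play_rows(motion=[0, 0, 0, 0, 0, 30, 0, 0, 0, 0, 0, 0, 45, 0, 0, 0, 0, 0, 0, 45, 0, 0, 0, 0, 41.1, 37.2, 0, 0, 0, 0, 0, 41.1, 37.2, 0, 0, 0, 0, 0, 41.1, 37.2, 0, 0, 0, 0, 0, 41.1, 37.2, 0, 0, 0, 0, 0, 41.1, 37.2, 0, 0, 0, 0, 0, 0, 0, -40, 0, 0, 0, 0, 0, 0, -15, 0, 0, 0, 0, 0, 0, 0, 0, 0, 0, 0, 0, 0, 0, 0])

```text
clock: 15.22
eef_pos: [0.6182, -0.1367, 0.0922]
eef_rot: [[-0.156, 0.988, 0.001], [0.988, 0.156, -0.0], [-0.0, 0.001, -1.0]]
ft_force: [0.7, 0.0, 0.1]
grip_width: 0.0509
grasp_force: 63.3
```

Run:
```python
from h import *
o,cp=wl([],'w7.png')
im=camera('wrist'); x,y,z=o['eef_pos']*1000
t=[]
overlay(im,cp,[(618.5,-133.5,.158,64,90,11,(255,0,0)),(618.8,-135.5,.158,52,78,35,(0,255,0)),(x+.2,y+1,.158,54,54,z-6.3,(0,0,255))],(170,150,370,370),'c3.png',3)
```

```text
15.22 [ 618.2 -136.7   92.2] psi_x 1.728 grip 50.9 [0.7 0.  0.1]
```

View pics/c3.png

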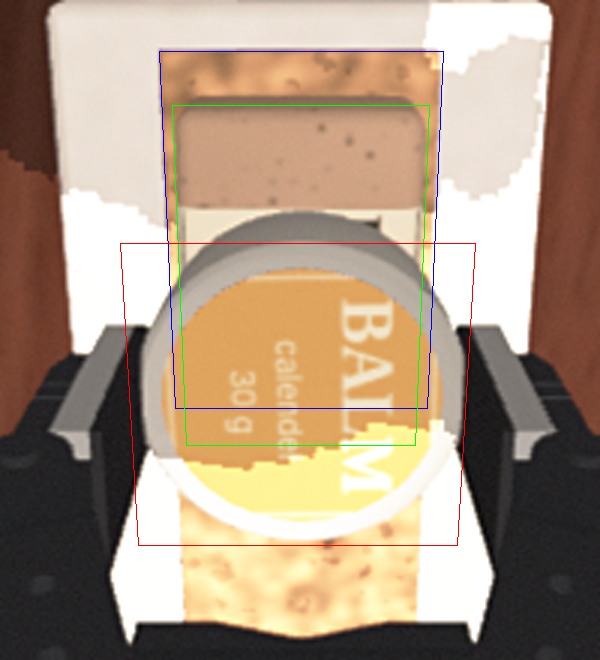

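The tin is centred over the soap to within 1 mm. Lowering.

Call:
play_rows(motion=[0, 0, 0, 0, 0, -20, 0, 0, 0, 0, 0, 0, -7, 0, 0, 0, 0, 0, 0, -1.7, 0, 0, 0, 0, 0, 0, 0, 0, 0, 0, 0, 0, 0, 0, 0])

```text
clock: 15.95
eef_pos: [0.6172, -0.1358, 0.0623]
eef_rot: [[-0.157, 0.988, -0.001], [0.988, 0.157, 0.0], [0.0, -0.001, -1.0]]
ft_force: [-5.1, 0.2, 12.3]
grip_width: 0.051
grasp_force: 64.6
```

Call:
play_rows(motion=[0, 0, 0, 0, 0, 0.5, 0, 0, 0, 0, 0, 0, 0, 0.8, 0, 0, 0, 0, 0, 0, 0.8, 0, 0, 0, 0, 0, 2, 0.9, 0, 0, 0, 0, 0, 10, 1, 0, 0, 0, 0, 0, 40, 1, 0, 0, 0, 0, 0, 50, 1, 0, 0, 0, 0, 0, 40, 1, 0, 0, 0, 0, 0, 0, 1, 0, 0, 0, 0, 0, 0, 1, 0, 0, 0, 0, 0, 0, 1])

```text
clock: 17.32
eef_pos: [0.6172, -0.1357, 0.2037]
eef_rot: [[-0.157, 0.988, -0.002], [0.988, 0.157, 0.001], [0.001, -0.002, -1.0]]
ft_force: [0.1, -0.4, -0.5]
grip_width: 0.0854
grasp_force: 0.0
```

Run:
```python
from h import *
tin('yellow_tin','x.png',z=.056)
o,cp=wl([]); im=camera('wrist')
print(measure('pink_soap','wrist',cp,z=.035)); tin('brown_tin','x2.png')
overlay(im,cp,[(618.5,-133.5,.158,64,90,11,(255,0,0)),(635,-236.2,.158,64,90,11,(255,0,0)),(618.8,-135.5,.158,52,78,35,(0,255,0)),(618.8,-135.5,.158,52,52,56,(0,0,255))],(200,130,340,330),'c4.png',3)
```

```text
17.32 [ 617.2 -135.7  203.7] psi_x 1.729 grip 85.4 [ 0.1 -0.4 -0.5]
yellow_tin 0.72 [ 618.4 -134.7] resid 168.0 of 2619.0
17.48 [ 617.5 -135.8  203.9] psi_x 1.729 grip 85.5 [ 0.8 -0.  -0.3]
[(0.79, [272.0, 177.0], (615.1, -109.9, 51.9, 26.5, np.float64(-1.412)))]
17.62 [ 617.7 -135.8  204.3] psi_x 1.729 grip 85.7 [-0.3 -0.1 -0.8]
brown_tin 0.94 [ 415.9 -172.6] resid 235.0 of 2396.0
```

View pics/c4.png

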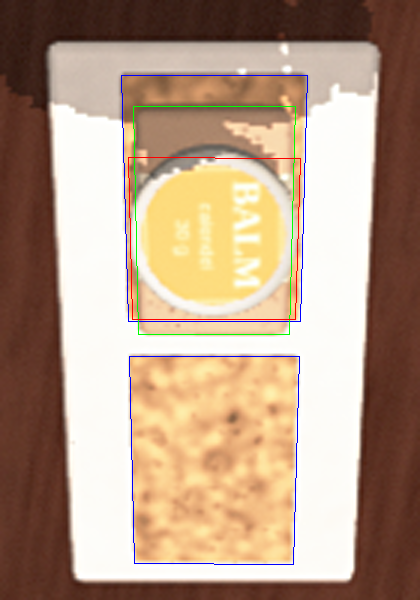

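The yellow tin is centred on the soap to within about 1 mm. Brown tin next.

Call:
play_rows(motion=[0, 0, 0, -50.4, -9.2, 0, 1, 0, 0, 0, -50.4, -9.2, 0, 1, 0, 0, 0, -50.4, -9.2, 0, 1, 0, 0, 0, -50.4, -9.2, 0, 1, 0, 0, 0, 0, 0, 0, 1, 0, 0, 0, 0, 0, 0, 1, 0, 0, 0, 0, 0, 0, 1])

```text
clock: 18.65
eef_pos: [0.4174, -0.1728, 0.2049]
eef_rot: [[-0.158, 0.987, 0.001], [0.987, 0.158, -0.0], [-0.0, 0.001, -1.0]]
ft_force: [1.0, 0.7, 0.0]
grip_width: 0.0856
grasp_force: 0.0
```

Run:
```python
from h import *
tin('brown_tin','x3.png')
```

```text
18.65 [ 417.4 -172.8  204.9] psi_x 1.729 grip 85.6 [1.  0.7 0. ]
brown_tin 0.62 [ 417.3 -171.8] resid 139.0 of 2076.0
```

Call:
play_rows(motion=[0, 0, 0, -0.3, 1.2, -50, 1, 0, 0, 0, 0, 0, -50, 1, 0, 0, 0, 0, 0, -50, 1, 0, 0, 0, 0, 0, -20, 1, 0, 0, 0, 0, 0, -9, 1, 0, 0, 0, 0, 0, 0, 1, 0, 0, 0, 0, 0, 0, 0, 0, 0, 0, 0, 0, 0, 0, 0, 0, 0, 0, 0, 0, 0, 0, 0, 0, 0, 0, 0, 0, 0, 0, 0, 0, 0, 0, 0])

```text
clock: 20.18
eef_pos: [0.4166, -0.1718, 0.027]
eef_rot: [[-0.157, 0.988, 0.002], [0.988, 0.157, -0.001], [-0.001, 0.002, -1.0]]
ft_force: [-2.1, 1.4, 16.4]
grip_width: 0.0512
grasp_force: 59.3
```

Call:
play_rows(motion=[0, 0, 0, 0, 0, 30, 0, 0, 0, 0, 0, 0, 40, 0, 0, 0, 0, 0, 0, 30, 0, 0, 0, 0, 54.6, -16.1, 0, 0, 0, 0, 0, 54.6, -16.1, 0, 0, 0, 0, 0, 54.6, -16.1, 0, 0, 0, 0, 0, 54.6, -16.1, 0, 0, 0, 0, 0, 0, 0, -30, 0, 0, 0, 0, 0, 0, -25, 0, 0, 0, 0, 0, 0, 0, 0, 0, 0, 0, 0, 0, 0, 0, 0, 0, 0, 0, 0, 0, 0])

```text
clock: 21.68
eef_pos: [0.6351, -0.2362, 0.0724]
eef_rot: [[-0.157, 0.988, 0.002], [0.988, 0.157, -0.001], [-0.001, 0.002, -1.0]]
ft_force: [-0.2, 0.2, -1.3]
grip_width: 0.0509
grasp_force: 63.8
```

Call:
play_rows(motion=[0, 0, 0, 0, 0, -22, 0, 0, 0, 0, 0, 0, -9, 0, 0, 0, 0, 0, 0, -3.3, 0, 0, 0, 0, 0, 0, 0, 0, 0, 0, 0, 0, 0, 0, 0])

```text
clock: 22.3
eef_pos: [0.6343, -0.2356, 0.0375]
eef_rot: [[-0.157, 0.988, -0.0], [0.988, 0.157, 0.0], [0.0, -0.0, -1.0]]
ft_force: [-7.4, 4.6, 25.1]
grip_width: 0.0509
grasp_force: 69.9
```

Call:
play_rows(motion=[0, 0, 0, 0, 0, 0.7, 0, 0, 0, 0, 0, 0, 0, 0.8, 0, 0, 0, 0, 0, 0, 0.8, 0, 0, 0, 0, 0, 2, 0.9, 0, 0, 0, 0, 0, 10, 1, 0, 0, 0, 0, 0, 50, 1, 0, 0, 0, 0, 0, 60, 1, 0, 0, 0, 0, 0, 45, 1, 0, 0, 0, 0, 0, 0, 1, 0, 0, 0, 0, 0, 0, 1])

```text
clock: 23.55
eef_pos: [0.6341, -0.2358, 0.2043]
eef_rot: [[-0.157, 0.988, -0.0], [0.988, 0.157, -0.0], [-0.0, -0.0, -1.0]]
ft_force: [0.1, -0.4, -1.2]
grip_width: 0.0853
grasp_force: 0.0
```

Run:
```python
from h import *
tin('brown_tin','x4.png',z=.032); tin('yellow_tin','x5.png',z=.056)
```

```text
23.55 [ 634.1 -235.8  204.3] psi_x 1.729 grip 85.3 [ 0.1 -0.4 -1.2]
brown_tin 0.84 [ 635.8 -236.9] resid 169.0 of 2204.0
23.7 [ 633.7 -235.6  202.9] psi_x 1.729 grip 85.5 [-0.7  0.4  0.4]
yellow_tin 0.83 [ 618.2 -134.8] resid 175.0 of 3449.0
```

Call:
play_rows(motion=[0, 0, -0.13, -40, 48, 0, 1, 0, 0, -0.13, -40, 48, 0, 1, 0, 0, -0.13, -40, 48, 0, 1, 0, 0, -0.13, -40, 48, 0, 1, 0, 0, -0.13, -40, 48, 0, 1, 0, 0, 0, 0, 0, 0, 1, 0, 0, 0, 0, 0, 0, 1, 0, 0, 0, 0, 0, 0, 1])

```text
clock: 24.85
eef_pos: [0.4353, 0.0035, 0.2041]
eef_rot: [[0.473, 0.881, 0.0], [0.881, -0.473, -0.0], [0.0, 0.0, -1.0]]
ft_force: [1.3, -1.2, -0.4]
grip_width: 0.0855
grasp_force: 0.0
```

Run:
```python
from h import *
o,cp=wl(['green_soap'])
im=camera('wrist')
cv2.imwrite('pics/w8.png',im[:,:,::-1])
```

```text
24.85 [435.3   3.5 204.1] psi_x 1.079 grip 85.5 [ 1.3 -1.2 -0.4]
green_soap [(0.98, [269.0, 203.0], (433.6, 7.5, 78.2, 52.7, np.float64(-0.491)))]
```

Call:
play_rows(motion=[0, 0, 0, -1.7, 4, -50, 1, 0, 0, 0, 0, 0, -50, 1, 0, 0, 0, 0, 0, -50, 1, 0, 0, 0, 0, 0, -21, 1, 0, 0, 0, 0, 0, -9, 1, 0, 0, 0, 0, 0, 0, 1, 0, 0, 0, 0, 0, 0, 0, 0, 0, 0, 0, 0, 0, 0, 0, 0, 0, 0, 0, 0, 0, 0, 0, 0, 0, 0, 0, 0, 0, 0, 0, 0, 0, 0, 0])

```text
clock: 26.38
eef_pos: [0.4333, 0.0081, 0.0253]
eef_rot: [[0.472, 0.881, 0.002], [0.881, -0.472, -0.0], [0.001, 0.002, -1.0]]
ft_force: [-1.7, -0.2, 13.7]
grip_width: 0.0514
grasp_force: 60.0
```

Call:
play_rows(motion=[0, 0, 0, 0, 0, 30, 0, 0, 0, 0, 0, 0, 40, 0, 0, 0, 0, 0, 0, 40, 0, 0, 0, 0.05, 34, 32, 0, 0, 0, 0, 0.05, 34, 32, 0, 0, 0, 0, 0.05, 34, 32, 0, 0, 0, 0, 0.05, 34, 32, 0, 0, 0, 0, 0.05, 34, 32, 0, 0, 0, 0, 0, 0, 0, -35, 0, 0, 0, 0, 0, 0, -20, 0, 0, 0, 0, 0, 0, 0, 0, 0, 0, 0, 0, 0, 0, 0, 0, 0, 0, 0, 0, 0, 0])

```text
clock: 28.0
eef_pos: [0.6034, 0.1682, 0.0805]
eef_rot: [[0.24, 0.971, 0.002], [0.971, -0.24, 0.0], [0.001, 0.002, -1.0]]
ft_force: [-0.1, -0.8, -0.3]
grip_width: 0.051
grasp_force: 65.0
```

Run:
```python
from h import *
o,cp=wl([]); im=camera('wrist'); x,y,z=o['eef_pos']*1000
overlay(im,cp,[(603.4,167.9,-.241,64,90,11,(0,0,255)),(628.4,268.6,-.241,64,90,11,(0,0,255)),(x,y,-.241,52,78,z-1.3,(0,255,0))],(150,60,400,370),'c5.png',2)
```

```text
28.0 [603.4 168.2  80.5] psi_x 1.329 grip 51.0 [-0.1 -0.8 -0.3]
```

View pics/c5.png

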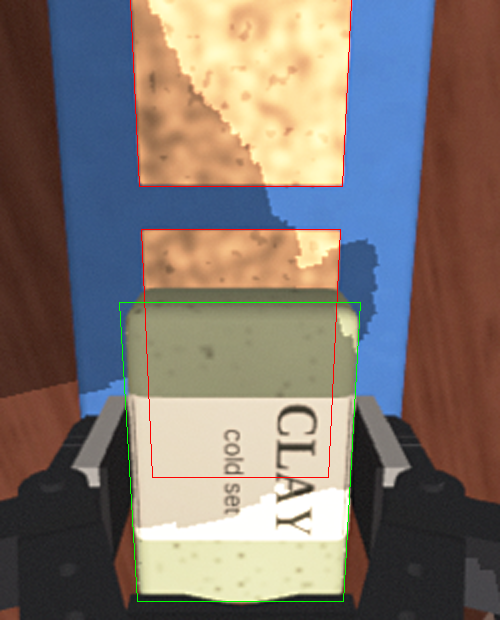

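The pad overlay fits and the soap is aligned. Lowering.

Call:
play_rows(motion=[0, 0, 0, 0, 0, -30, 0, 0, 0, 0, 0, 0, -10, 0, 0, 0, 0, 0, 0, -3.6, 0, 0, 0, 0, 0, 0, 0, 0, 0, 0, 0, 0, 0, 0, 0])

```text
clock: 28.72
eef_pos: [0.6031, 0.1682, 0.0364]
eef_rot: [[0.24, 0.971, 0.001], [0.971, -0.24, 0.0], [0.0, 0.001, -1.0]]
ft_force: [-0.5, -0.5, 5.6]
grip_width: 0.0516
grasp_force: 65.8
```

Call:
play_rows(motion=[0, 0, 0, 0, 0, 0, 0.8, 0, 0, 0, 0, 0, 0, 0.8, 0, 0, 0, 0, 0, 2, 0.9, 0, 0, 0, 0, 0, 10, 1, 0, 0, 0, 0, 0, 50, 1, 0, 0, 0, 0, 0, 60, 1, 0, 0, 0, 0, 0, 46, 1, 0, 0, 0, 0, 0, 0, 1, 0, 0, 0, 0, 0, 0, 1])

```text
clock: 29.85
eef_pos: [0.6024, 0.168, 0.2037]
eef_rot: [[0.24, 0.971, 0.0], [0.971, -0.24, 0.0], [0.0, 0.0, -1.0]]
ft_force: [-0.0, 0.6, -0.2]
grip_width: 0.0852
grasp_force: 0.0
```

Run:
```python
from h import *
o,cp=wl([]); im=camera('wrist'); print(measure('green_soap','wrist',cp,z=.035)[:1])
overlay(im,cp,[(603.4,167.9,-.241,64,90,11,(0,0,255)),(628.4,268.6,-.241,64,90,11,(0,0,255)),(603.4,167.9,-.241,52,78,35,(0,255,0))],(200,80,340,280),'c6.png',3)
```

```text
29.85 [602.4 168.  203.7] psi_x 1.329 grip 85.2 [-0.   0.6 -0.2]
[(0.66, [274.0, 205.0], (604.1, 168.2, 79.5, 53.5, np.float64(-0.258)))]
```

Call:
play_rows(motion=[0, 0, 0, -47, 0, 0, 1, 0, 0, 0, -47, 0, 0, 1, 0, 0, 0, -47, 0, 0, 1, 0, 0, 0, -47, 0, 0, 1, 0, 0, 0, 0, 0, 0, 1, 0, 0, 0, 0, 0, 0, 1, 0, 0, 0, 0, 0, 0, 1])

```text
clock: 30.88
eef_pos: [0.4156, 0.1682, 0.2034]
eef_rot: [[0.24, 0.971, 0.0], [0.971, -0.24, 0.0], [0.0, 0.0, -1.0]]
ft_force: [-0.4, -0.1, -0.4]
grip_width: 0.0856
grasp_force: 0.0
```

Run:
```python
from h import *
tin('dark_tin','x6.png')
```

```text
30.88 [415.6 168.2 203.4] psi_x 1.328 grip 85.6 [-0.4 -0.1 -0.4]
dark_tin 0.59 [414.6 167.1] resid 234.0 of 1996.0
```

Call:
play_rows(motion=[0, 0, 0, -0.7, -0.5, -50, 1, 0, 0, 0, 0, 0, -50, 1, 0, 0, 0, 0, 0, -50, 1, 0, 0, 0, 0, 0, -19, 1, 0, 0, 0, 0, 0, -8, 1, 0, 0, 0, 0, 0, 0, 1, 0, 0, 0, 0, 0, 0, 0, 0, 0, 0, 0, 0, 0, 0, 0, 0, 0, 0, 0, 0, 0, 0, 0, 0, 0, 0, 0, 0, 0, 0, 0, 0, 0, 0, 0])

```text
clock: 32.4
eef_pos: [0.4145, 0.1678, 0.0277]
eef_rot: [[0.24, 0.971, 0.002], [0.971, -0.24, 0.001], [0.001, 0.001, -1.0]]
ft_force: [-1.6, -0.6, 16.5]
grip_width: 0.051
grasp_force: 59.2
```

Call:
play_rows(motion=[0, 0, 0, 0, 0, 30, 0, 0, 0, 0, 0, 0, 40, 0, 0, 0, 0, 0, 0, 30, 0, 0, 0, 0, 53.5, 25.2, 0, 0, 0, 0, 0, 53.5, 25.2, 0, 0, 0, 0, 0, 53.5, 25.2, 0, 0, 0, 0, 0, 53.5, 25.2, 0, 0, 0, 0, 0, 0, 0, -30, 0, 0, 0, 0, 0, 0, -25, 0, 0, 0, 0, 0, 0, 0, 0, 0, 0, 0, 0, 0, 0, 0, 0, 0, 0, 0, 0, 0, 0])

```text
clock: 33.9
eef_pos: [0.6287, 0.2687, 0.0732]
eef_rot: [[0.24, 0.971, 0.002], [0.971, -0.24, 0.001], [0.001, 0.002, -1.0]]
ft_force: [0.2, 0.6, -0.3]
grip_width: 0.0505
grasp_force: 63.7
```

Call:
play_rows(motion=[0, 0, 0, 0, 0, -22, 0, 0, 0, 0, 0, 0, -9, 0, 0, 0, 0, 0, 0, -3, 0, 0, 0, 0, 0, 0, 0, 0, 0, 0, 0, 0, 0, 0, 0])

```text
clock: 34.52
eef_pos: [0.6278, 0.2682, 0.0382]
eef_rot: [[0.24, 0.971, -0.0], [0.971, -0.24, -0.0], [-0.0, -0.0, -1.0]]
ft_force: [-6.9, -4.0, 19.2]
grip_width: 0.051
grasp_force: 69.6
```

Now release, lift and back off, so that the wrist and the top camera both see the result.

Call:
play_rows(motion=[0, 0, 0, 0, 0, 0.6, 0, 0, 0, 0, 0, 0, 0, 0.8, 0, 0, 0, 0, 0, 0, 0.8, 0, 0, 0, 0, 0, 2, 0.9, 0, 0, 0, 0, 0, 10, 1, 0, 0, 0, 0, 0, 50, 1, 0, 0, 0, 0, 0, 60, 1, 0, 0, 0, 0, 0, 46, 1, 0, 0, 0, -30, -30, 0, 1, 0, 0, 0, -40, -30, 0, 1, 0, 0, 0, 0, 0, 0, 1, 0, 0, 0, 0, 0, 0, 1, 0, 0, 0, 0, 0, 0, 1])

```text
clock: 36.15
eef_pos: [0.5589, 0.209, 0.2065]
eef_rot: [[0.239, 0.971, 0.001], [0.971, -0.239, 0.0], [0.001, 0.001, -1.0]]
ft_force: [1.1, 0.4, -0.2]
grip_width: 0.0854
grasp_force: 0.0
```

Run:
```python
from h import *
tin('dark_tin','x7.png',z=.032)
o,cp=wl([]); im=camera('wrist'); print(measure('green_soap','wrist',cp,z=.035)[:1])
overlay(im,cp,[(603.4,167.9,-.241,64,90,11,(0,0,255)),(628.4,268.6,-.241,64,90,11,(0,0,255)),(603.4,167.9,-.241,52,78,35,(0,255,0)),(628.4,268.6,-.241,54,54,32,(0,255,0))],(250,40,450,240),'c7.png',3)
```

```text
36.15 [558.9 209.  206.5] psi_x 1.329 grip 85.4 [ 1.1  0.4 -0.2]
dark_tin 0.91 [627.1 267.5] resid 239.0 of 2542.0
36.3 [558.4 208.8 206. ] psi_x 1.329 grip 85.1 [-0.5 -0.1 -0.2]
[(0.65, [322.0, 231.0], (602.7, 169.1, 80.6, 53.7, np.float64(-0.241)))]
```

View pics/c7.png

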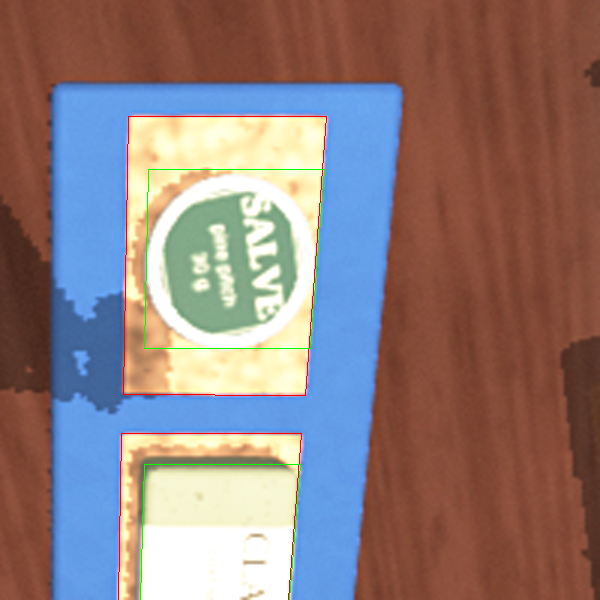

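The tin and soap match their target outlines to within about 1 mm. The gripper is clear of everything, and the bystanders were never approached.

```bash
python3 -c "
from h import *
print(robot.sign_off())"
```

```text
the job is handed in; nothing more can be done
None
```

The gift display is laid out as asked and handed in at about 36 s: all five pieces measured within about 2 mm of centre, everything is released, and the arm never came near the stamp, candle or match box.

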